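# Find the castor with the worn bearing on an upturned laundry trolley and scrap it

## Robot

A 6-joint arm with a two-finger parallel gripper is mounted at the origin on the work surface. World frame = base frame: x ahead of the robot, y to its left, z up, the work surface at z = 0. Lengths are in mm, angles in rad, forces in N, time in s.
With the tool pointing down it reaches from about 300 to 775 mm from the base axis. Payload 14.6 kg.
Tool frame: the origin (TCP) lies at the very end of the fingers, on their centre line; the grasp point (between the pads) lies 19 mm behind it; z points along the fingers, y is the line along which they close (so a half turn about z gives the same grasp; the last joint's range is limited). The gripper opens to 94 mm and grips with 3 to 60 N. Pads are 16 mm wide; open, the fingers measure 119 mm over their backs; the gripper's body (75 mm by 177 mm) begins 78 mm behind the grasp point.
Start: joints at [-0.067, 0.3, 1.521, -0, 1.321, -0.067], TCP at [549.99, -0.002, 205.446] pointing down, gripper open.
Joint ranges: [-3.03, 3.03], [-0.79, 2.21], [0.23, 2.52], [-1.04, 4.18], [0, 3.07], [-2.55, 2.55]. Speed limits (rad/s): [2.22, 2.22, 2.57, 3.14, 3.14, 3.14].

## Interface

Orientations are given as [roll, pitch, yaw] about the fixed x, y, z axes, in that order (R = Rz(yaw) Ry(pitch) Rx(roll)).
In Python, from cell import manip, camera, get_calibration gives the robot as it stands. The module is installed in compiled form; this text tells all that it offers.
- The arm moves only by the tool jog_arm, never from a script. Its argument "plan" is one flat list of numbers, 6 for each row, row after row: the shift along the world's x, y, z in m, then the turn, a rotation vector about the world's x, y, z in degrees. A call has 1 to 20 rows; each row is the pose to reach, as a shift and turn from the pose commanded when the call began; what a row does not reach only later rows make up. A row lasts 1/10 s, in which the tool goes at most 50 mm and 8.59 degrees, less where a joint would pass 70% of its speed; a pose out of reach is approached as far as the arm can. A call with a gripper value outside its range is refused whole. "claw" is the finger opening in m, from 0 to 0.094, set as the call begins (left out, the last holds). The fingers move at their own pace and stop on an object; "force" is the grip in N (left out, the last holds). Time passes only in rows, so rows that repeat a pose let the fingers close. It gives the time, the measured TCP pose, the force, the opening and the grip force at its end, in the units of the state.
- manip.read_state(): the state, without advancing time (a new reading comes with each control period).
- camera(name): name is "scene" or "side" or "wrist"; returns (picture, depth): 420x560x3 uint8, red, green, blue; 420x560 float32, mm along the optical axis (not along the pixel's ray), 0 where there is no reading.
- get_calibration(name): a dict with "fx", "fy", "cx", "cy" (pixels), "origin" and "attitude" of the camera in the world. Camera axes: x right, y down, z forward; pixel columns grow to the right and rows downward; lengths in mm; the calibration is good to about 2 mm. A picture is of the moment at which its call begins: read the wrist's pose just before it. get_calibration takes no time and is no camera call; for the wrist camera it gives the pose at the moment of the call.
- manip.sign_off(): hands the job in; it is judged then, once.
The state is a dict: "clock": time; "joints": joint angles; "qd": joint speeds; "effort": joint torques, N m; "eef_pos": TCP position; "eef_rot": TCP orientation; "wrist_force": force on the tool from outside, world axes, zero at the start; "moment": the same for the moment, N m; "finger_gap": finger opening in mm; "finger_force": force on a finger pad.
Only numpy, scipy, OpenCV 4.12 (cv2) and the standard library are available. Lean on these libraries where they do the work, as an engineer would, in place of code of your own. Each camera call takes 0.05 s, during which the arm holds its last target. There are 200 camera calls.

## Task

One of the three castors on this upturned laundry trolley has a worn, loose swivel bearing: take each by its wheel with a light grip and rock it gently sideways, to the stop and back at least twice, without wrenching it, until you have felt which one has play. Pull that castor straight up out of its sleeve and lower it into the red scrap tub, letting go only once it is down inside; leave the sound ones fitted as they are and the other things undisturbed.

Things in the scene. Friction and masses are not known exactly. Their poses are not given: they have to be found in the camera images.
- trolley_base: upturned white bottom tray of a laundry trolley, 200 x 360 x 45 mm (x, y, z), immovable; origin under its centre. Grey corner sleeves at x +-65, y +-150, mouths 60 mm above the table, bores 16.5 wide, 48 deep; the one at +x, -y is empty. A spring clip in each holds the stem: a straight upward pull of 5 to 12 N, weight included, draws a castor out
- castor_a: swivel castor, wheel up, stem in a sleeve of trolley_base; all look alike. Origin on the stem axis at its seat (60 mm above the table), z up. Stem 16 mm dia., 40 mm long below the origin. Wheel 75 mm dia., 24 wide: axle along this y at x -25, z 59.5, faces y +-12, top z 97. Fork (41 mm over the nuts) ends at z 70: grip the bare wheel above, tips at z 75 or more. 0.36 kg
- castor_b: swivel castor, wheel up, stem in a sleeve of trolley_base; all look alike. Origin on the stem axis at its seat (60 mm above the table), z up. Stem 16 mm dia., 40 mm long below the origin. Wheel 75 mm dia., 24 wide: axle along this y at x -25, z 59.5, faces y +-12, top z 97. Fork (41 mm over the nuts) ends at z 70: grip the bare wheel above, tips at z 75 or more. 0.36 kg
- castor_c: swivel castor, wheel up, stem in a sleeve of trolley_base; all look alike. Origin on the stem axis at its seat (60 mm above the table), z up. Stem 16 mm dia., 40 mm long below the origin. Wheel 75 mm dia., 24 wide: axle along this y at x -25, z 59.5, faces y +-12, top z 97. Fork (41 mm over the nuts) ends at z 70: grip the bare wheel above, tips at z 75 or more. 0.36 kg
- castor_a_top (a point): top of castor_a's wheel (castor x -25, y 0, z 97 mm), y along the axle. Fork and wheel tip sideways (along y) about an x line at castor z 10, greased, staying where left. Sound: stops within 1 mm either way at the top, 3 mm with the stem's give under 5 N; worn: 9 to 10 mm either way, then a hard stop. Tipping takes about 0.5 N.
- castor_b_top (a point): top of castor_b's wheel (castor x -25, y 0, z 97 mm), y along the axle. Fork and wheel tip sideways (along y) about an x line at castor z 10, greased, staying where left. Sound: stops within 1 mm either way at the top, 3 mm with the stem's give under 5 N; worn: 9 to 10 mm either way, then a hard stop. Tipping takes about 0.5 N.
- castor_c_top (a point): top of castor_c's wheel (castor x -25, y 0, z 97 mm), y along the axle. Fork and wheel tip sideways (along y) about an x line at castor z 10, greased, staying where left. Sound: stops within 1 mm either way at the top, 3 mm with the stem's give under 5 N; worn: 9 to 10 mm either way, then a hard stop. Tipping takes about 0.5 N.
- castor_a_race (a point): middle of the upper bearing race of castor_a, on the fork's tipping line, 10.00 mm above the castor's origin when sound. In a worn castor it has sunk by 0.02 mm: far too little to see or to measure here (the wear shows only as play when rocked). Pushing the wheel sideways against its stop with over 7 N harms the plastic sleeve; both fingers' forces together over 40 N (grip over 20) harm the wheel
- castor_b_race (a point): middle of the upper bearing race of castor_b, on the fork's tipping line, 10.00 mm above the castor's origin when sound. In a worn castor it has sunk by 0.02 mm: far too little to see or to measure here (the wear shows only as play when rocked). Pushing the wheel sideways against its stop with over 7 N harms the plastic sleeve; both fingers' forces together over 40 N (grip over 20) harm the wheel
- castor_c_race (a point): middle of the upper bearing race of castor_c, on the fork's tipping line, 10.00 mm above the castor's origin when sound. In a worn castor it has sunk by 0.02 mm: far too little to see or to measure here (the wear shows only as play when rocked). Pushing the wheel sideways against its stop with over 7 N harms the plastic sleeve; both fingers' forces together over 40 N (grip over 20) harm the wheel
- scrap_tub: the red open scrap tub, 190 x 150 mm outside (x, y), 85 mm deep, walls and floor 4 mm, fixed to the table; origin under its centre
- spare_wheel: a spare grey castor wheel, 75 mm dia., 24 mm thick, lying flat on the middle of the upturned tray; origin under its centre
- spanner: a steel spanner lying lengthwise on the upturned tray
- screwdriver: a red-handled screwdriver lying on the table to the right of the trolley tray
- oil_bottle: a small yellow oil bottle, 40 mm dia., 110 mm tall; origin under its centre
- teal_cup: a blue cup, 72 mm dia., 85 mm tall; origin under its centre
- detergent: a blue detergent bottle, 84 mm dia., 190 mm tall; origin under its centre
- mug: a white mug, 80 mm dia., 90 mm tall; origin under its centre

How it is judged (in metres and radians):
On the way, in this order (a step that is already met when the one before it is completed fails the run):
1. the worn castor, still fitted, is rocked over to one stop (wheel top more than 6 mm towards its +y) (((distance between castor_a and castor_a_race below 0.00999 m and distance of castor_a from where it was at the start of the episode below 0.006 m and y of castor_a_top in the frame of castor_a above 0.006 m) or (distance between castor_b and castor_b_race below 0.00999 m and distance of castor_b from where it was at the start of the episode below 0.006 m and y of castor_b_top in the frame of castor_b above 0.006 m) or (distance between castor_c and castor_c_race below 0.00999 m and distance of castor_c from where it was at the start of the episode below 0.006 m and y of castor_c_top in the frame of castor_c above 0.006 m))), for 0.05 s.
2. and then across to the other (more than 6 mm towards its -y) (((distance between castor_a and castor_a_race below 0.00999 m and distance of castor_a from where it was at the start of the episode below 0.006 m and y of castor_a_top in the frame of castor_a below -0.006 m) or (distance between castor_b and castor_b_race below 0.00999 m and distance of castor_b from where it was at the start of the episode below 0.006 m and y of castor_b_top in the frame of castor_b below -0.006 m) or (distance between castor_c and castor_c_race below 0.00999 m and distance of castor_c from where it was at the start of the episode below 0.006 m and y of castor_c_top in the frame of castor_c below -0.006 m))), for 0.05 s.
At the end, for the whole second after the job is handed in: The worn castor lies still inside the scrap tub (its seat within 91 and 71 mm of the tub's centre along the tub's x and y, below the tub's rim); both sound castors are within 4 mm of where they started and within 0.05 rad of upright (((distance between castor_a and castor_a_race below 0.00999 m and x of castor_a in the frame of scrap_tub between -0.091 and 0.091 m and y of castor_a in the frame of scrap_tub between -0.071 and 0.071 m and z of castor_a in the frame of scrap_tub below 0.085 m and linear speed of castor_a below 0.02 m/s and distance of each of castor_b, castor_c from where it was at the start of the episode below 0.004 m and angle between each of castor_b, castor_c's own z axis and vertical below 0.05 rad) or (distance between castor_b and castor_b_race below 0.00999 m and x of castor_b in the frame of scrap_tub between -0.091 and 0.091 m and y of castor_b in the frame of scrap_tub between -0.071 and 0.071 m and z of castor_b in the frame of scrap_tub below 0.085 m and linear speed of castor_b below 0.02 m/s and distance of each of castor_a, castor_c from where it was at the start of the episode below 0.004 m and angle between each of castor_a, castor_c's own z axis and vertical below 0.05 rad) or (distance between castor_c and castor_c_race below 0.00999 m and x of castor_c in the frame of scrap_tub between -0.091 and 0.091 m and y of castor_c in the frame of scrap_tub between -0.071 and 0.071 m and z of castor_c in the frame of scrap_tub below 0.085 m and linear speed of castor_c below 0.02 m/s and distance of each of castor_a, castor_b from where it was at the start of the episode below 0.004 m and angle between each of castor_a, castor_b's own z axis and vertical below 0.05 rad))); the robot touches nothing.
It fails at once if a fitted castor wrenched so hard that its sleeve is loaded with more than 50 N ((height (world z) of castor_a below 0.064 m and contact force between castor_a and trolley_base above 50 N) or (height (world z) of castor_b below 0.064 m and contact force between castor_b and trolley_base above 50 N) or (height (world z) of castor_c below 0.064 m and contact force between castor_c and trolley_base above 50 N)).
It fails at once if more than 40 N between the fingers and a castor (grip and push together): wrenched or crushed (contact force between the fingers and castor_a above 40 N or contact force between the fingers and castor_b above 40 N or contact force between the fingers and castor_c above 40 N).
It fails at once if a sound castor is drawn more than 12 mm out of its sleeve ((distance between castor_a and castor_a_race above 0.00999 m and height (world z) of castor_a above 0.072 m) or (distance between castor_b and castor_b_race above 0.00999 m and height (world z) of castor_b above 0.072 m) or (distance between castor_c and castor_c_race above 0.00999 m and height (world z) of castor_c above 0.072 m)).
It fails at once if the worn castor is let go of in mid-air above the tub (seat higher than 140 mm above the table) ((height (world z) of castor_a above 0.14 m and contact force between castor_a and anything else below 0.01 N) or (height (world z) of castor_b above 0.14 m and contact force between castor_b and anything else below 0.01 N) or (height (world z) of castor_c above 0.14 m and contact force between castor_c and anything else below 0.01 N)).
It fails at once if a bystander is shifted by more than 20 mm (distance of any of spare_wheel, spanner, screwdriver, oil_bottle, teal_cup, detergent, mug from where it was at the start of the episode above 0.02 m).
It also fails if it takes over 72 s, if anything falls off the work surface, if the arm or the gripper's body presses on something with over 40 N, if the wrist force passes 120 N, or if a joint passes its speed limit or range.

## Working session

There is one attempt and no reset: what is moved stays moved. The work goes in short steps, Python scripts to look and compute and a tool call to move; the robot and the scene stay as the last step left them, time stands still between calls to the robot, and variables do not carry over. Pictures are saved under pics/ and viewed, at most 10 in all, crops included, and the job is handed in when it is done.

Besides the shell and the picture viewer there is one more tool, called after "Request:" as name(argument=value, ...) on one line, values as JSON. jog_arm: Moves the arm, as the interface text tells. Its arguments: {"type":"object","properties":{"plan":{"type":"array"},"claw":{"type":"number"},"force":{"type":"number"}},"required":["plan"]}

```bash
mkdir -p pics
cat > h.py <<'E'
import numpy as np, cv2
from cell import manip, camera, get_calibration
def pts(name):
    c=get_calibration(name); im,d=camera(name)
    v,u=np.mgrid[:420,:560]
    R=np.array(c["attitude"]); 
    if R.shape!=(3,3):
        from scipy.spatial.transform import Rotation as Ro
        R=Ro.from_euler('xyz',R).as_matrix()
    P=np.stack([(u-c["cx"])/c["fx"]*d,(v-c["cy"])/c["fy"]*d,d],-1)@R.T+np.array(c["origin"])
    P[d==0]=np.nan
    return im,d,P
E
python3 - <<'E'
from h import *
print(manip.read_state())
for n in("scene","side"):
    c=get_calibration(n);print(c)
    im,d,P=pts(n);np.save(n+'P.npy',P);np.save(n+'I.npy',im)
    cv2.imwrite(f'pics/{n}.png',im[:,:,::-1])
E
```

```text
{'clock': 0.0, 'joints': array([-6.66121865e-02,  3.00466674e-01,  1.52159232e+00,  3.19202627e-05,
        1.32074651e+00, -6.65839207e-02]), 'qd': array([-1.08229686e-03, -2.88711540e-05,  3.94436210e-04, -2.21398987e-03,
       -5.31876391e-04, -4.71864858e-04]), 'effort': array([-1.53750298e-03, -5.31805658e+01, -3.52735734e+01,  7.07558286e-02,
        2.43994006e-02, -4.79655944e-05]), 'eef_pos': array([5.49720169e+02, 1.74204814e-02, 2.04884019e+02]), 'eef_rot': array([-3.14038454e+00, -1.11546398e-04,  1.57076008e+00]), 'wrist_force': array([-0.03634198, -0.3927744 ,  1.05859216]), 'moment': array([-0.02354474,  0.01418639, -0.01214763]), 'finger_force': 0.0, 'finger_gap': 94.27421350465727}
{'fx': 401.76088532468583, 'fy': 401.76088532468583, 'cx': 284.0948431681486, 'cy': 209.93658160932438, 'origin': array([1474.23256055,   98.18121265,  945.4310986 ]), 'attitude': array([-2.27971296,  0.0109623 ,  1.68732143])}
{'fx': 546.8702768850529, 'fy': 546.8702768850529, 'cx': 279.0143262024215, 'cy': 211.4466628702942, 'origin': array([ 113.98761417, -786.76485039, 1154.98942571]), 'attitude': array([-2.46972219e+00,  1.68800459e-03, -4.87347047e-01])}
```

View pics/scene.png

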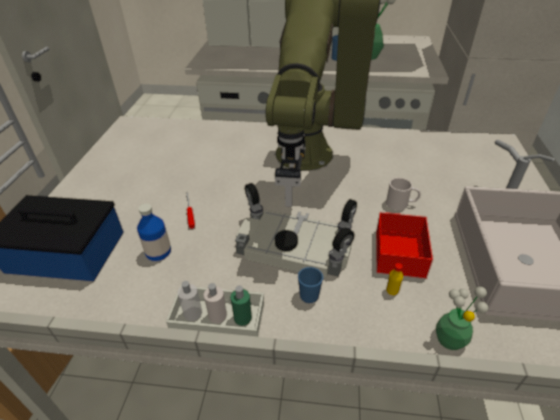

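View pics/side.png

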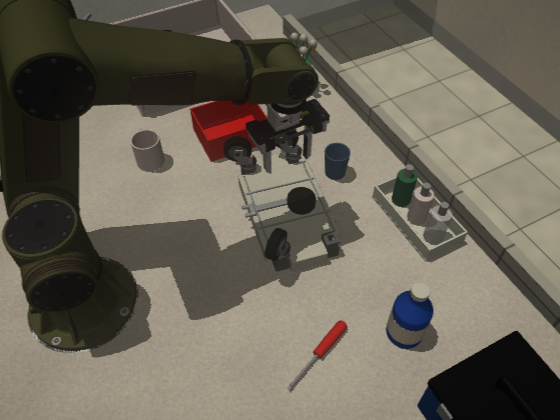

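The scene picture shows wheels at about (253,196), (347,212) and (343,243). The empty sleeve is at (242,243) and the red tub at (403,245). In the side picture, one wheel at (277,243) is clear and the other two are next to the gripper.

Run:
```python
from h import *
for n in("scene","side"):
    P=np.load(n+'P.npy');im=np.load(n+'I.npy').astype(int)
    X,Y,Z=P[...,0],P[...,1],P[...,2]
    m=(Z>128)&(Z<165)&(X>350)&(X<760)&(abs(Y)<250)&(im.max(-1)<110)
    k,l,s,c=cv2.connectedComponentsWithStats(m.astype(np.uint8))
    for i in range(1,k):
        if s[i,4]<12: continue
        q=P[l==i]; w,V=np.linalg.eigh(np.cov(q[:,:2].T))
        print(n,c[i].round(),s[i,4],'mean',q.mean(0).round(1),'zmax',q[:,2].max().round(1),'std',np.sqrt(w).round(1),'dir',np.degrees(np.arctan2(V[1,1],V[0,1])).round(1),'rng',q.min(0).round(),q.max(0).round())
    r=(im[...,0]>120)&(im[...,1]<50)&(im[...,2]<50)&(Y>100)
    q=P[r]; t=q[(q[:,2]>78)&(q[:,2]<95)]
    print('tub',len(t),cv2.minAreaRect(t[:,:2].astype(np.float32)))
    # sleeves/tray
    w_=(Z>35)&(Z<52)&(X>400)&(X<750)&(abs(Y)<250); print('tray',cv2.minAreaRect(P[w_][:,:2].astype(np.float32)))
```

```text
scene [252. 190.] 150 mean [ 460.  -134.2  144.6] zmax 158.8 std [ 6.8 16.2] dir 49.1 rng [ 433. -164.  128.] [ 483. -110.  159.]
scene [349. 207.] 167 mean [513.5 178.5 144.6] zmax 159.7 std [ 6.9 15.7] dir 142.8 rng [483. 158. 128.] [537. 202. 160.]
scene [343. 235.] 234 mean [640.8 160.5 145.5] zmax 160.5 std [ 7.3 17.2] dir 127.9 rng [609. 133. 128.] [665. 193. 160.]
tub 233 ((552.3218994140625, 350.85284423828125), (146.14083862304688, 193.4017333984375), 86.92560577392578)
tray ((560.7962036132812, 10.692138671875), (369.893798828125, 268.1813049316406), 59.94799041748047)
side [287. 134.] 70 mean [633.3 148.8 142.8] zmax 155.4 std [ 4.6 14. ] dir 155.2 rng [611. 135. 128.] [661. 166. 155.]
side [238. 144.] 339 mean [498.  172.9 145.4] zmax 163.2 std [ 7.5 19. ] dir 154.6 rng [465. 152. 128.] [535. 207. 163.]
side [295. 138.] 18 mean [648.3 133.2 132.9] zmax 139.3 std [2.8 6. ] dir -178.0 rng [638. 129. 129.] [659. 138. 139.]
side [276. 241.] 366 mean [ 441.4 -149.6  146.9] zmax 164.1 std [ 7.6 18.2] dir -148.8 rng [ 411. -172.  128.] [ 481. -117.  164.]
tub 117 ((549.6341552734375, 350.3919677734375), (154.57374572753906, 189.52484130859375), 86.60120391845703)
tray ((557.189697265625, 7.0147857666015625), (372.115234375, 280.4011535644531), 56.48927688598633)
```

Request:
jog_arm(plan=[-0.03,0,0.05,0,0,0,-0.06,0,0.09,0,0,0,-0.08,0,0.13,0,0,0,-0.08,0,0.17,0,0,0,-0.08,0,0.2,0,0,0,-0.08,0,0.2,0,0,0,-0.08,0,0.2,0,0,0,-0.08,0,0.2,0,0,0,-0.08,0,0.2,0,0,0])

```text
clock: 1.0
eef_pos: [469.9, -0.0, 404.2]
eef_rot: [-3.139, -0.0, 1.571]
wrist_force: [0.0, 0.4, 0.2]
finger_gap: 93.9
finger_force: 0.0
```

Run:
```python
from h import *
c=get_calibration("wrist");print(c)
im,d,P=pts("wrist");np.save('w1P.npy',P);np.save('w1I.npy',im)
cv2.imwrite('pics/w1.png',im[:,:,::-1])
```

```text
{'fx': 362.63043332211174, 'fy': 362.63043332211174, 'cx': 281.29369133485733, 'cy': 204.10080871759692, 'origin': array([469.76678511,  84.95404397, 582.77218597]), 'attitude': array([2.84870866e+00, 2.91363080e-03, 7.48712841e-04])}
```

View pics/w1.png

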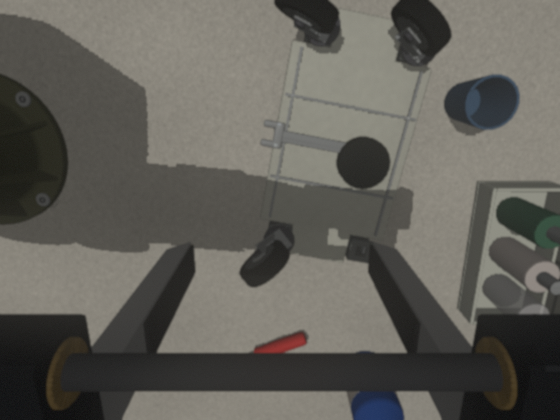

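The wrist picture shows wheels at about (265,262), (310,12, slightly cut off) and (422,28). The empty sleeve is at (357,248). The tray is turned by roughly -10°.

Run:
```python
from h import *
P=np.load('w1P.npy');im=np.load('w1I.npy').astype(int)
X,Y,Z=P[...,0],P[...,1],P[...,2]
for lo,hi in((138,170),(148,170)):
    m=(Z>lo)&(Z<hi)&(im.max(-1)<100); m[300:]=0
    k,l,s,c=cv2.connectedComponentsWithStats(m.astype(np.uint8))
    for i in range(1,k):
        if s[i,4]<60: continue
        q=P[l==i]
        if abs(q[:,0].mean()-550)>170:continue
        w,V=np.linalg.eigh(np.cov(q[:,:2].T))
        r=cv2.minAreaRect(q[:,:2].astype(np.float32))
        print(lo,c[i].round(),s[i,4],'mean',q.mean(0).round(1),'zmax',np.percentile(q[:,2],98).round(1),'std',np.sqrt(w).round(1),'dir',np.degrees(np.arctan2(V[1,1],V[0,1])).round(1),'rect',r)
# sleeve (empty) top
q=P[230:265,340:375].reshape(-1,3);q=q[(q[:,2]>54)&(q[:,2]<68)];print('sleeve',len(q),cv2.minAreaRect(q[:,:2].astype(np.float32)),q.mean(0))
# spare wheel
m=(Z>60)&(Z<78);m[:120]=0;m[200:]=0;m[:,:320]=0;m[:,400:]=0
q=P[m];print('spare',cv2.minEnclosingCircle(q[:,:2].astype(np.float32)),np.median(q[:,2]))
m=(Z>38)&(Z<52)&(X>400)&(X<760)&(Y>-190)&(Y<230);m[235:]=0
q=P[m];print('tray',cv2.minAreaRect(q[:,:2].astype(np.float32)))
e=im.astype(np.uint8)
cv2.imwrite('pics/w1c.png',cv2.resize(e[:80,240:480,::-1],None,fx=3,fy=3))
```

```text
138 [313.  10.] 973 mean [502.5 171.9 150.1] zmax 156.9 std [ 5.5 15.7] dir 167.5 rect ((497.03173828125, 178.2738800048828), (23.373811721801758, 63.62321090698242), 65.51756286621094)
138 [428.  22.] 1499 mean [626.9 160.2 150.3] zmax 156.8 std [ 7.  16.7] dir 138.2 rect ((629.0010375976562, 161.1651153564453), (24.27362823486328, 64.0959243774414), 45.40117645263672)
138 [264. 270.] 846 mean [ 446.4 -136.3  150.2] zmax 157.2 std [ 7.  16.8] dir -146.0 rect ((444.1747741699219, -139.9261016845703), (63.463050842285156, 23.293638229370117), 35.239017486572266)
148 [311.   8.] 667 mean [500.5 173.3 153.2] zmax 157.1 std [ 4.9 12.3] dir 170.6 rect ((497.0410461425781, 170.710205078125), (21.910369873046875, 49.505149841308594), 89.47283935546875)
148 [430.  20.] 1046 mean [627.7 161.4 153.3] zmax 156.9 std [ 6.8 12.7] dir 136.8 rect ((628.9302978515625, 161.48765563964844), (23.94831085205078, 49.4422721862793), 45.45949172973633)
148 [264. 273.] 568 mean [ 445.4 -138.4  153.4] zmax 157.3 std [ 6.7 12.9] dir -144.3 rect ((444.9230041503906, -139.82827758789062), (48.41878890991211, 22.753276824951172), 36.0059928894043)
sleeve 396 ((591.5443725585938, -149.90782165527344), (36.796627044677734, 35.12270736694336), 80.33697509765625) [ 589.97698056 -149.17352884   59.08828606]
spare ((587.0052490234375, -10.136099815368652), 37.423702239990234) 68.41397392345482
tray ((588.6688842773438, 13.719100952148438), (336.3569030761719, 296.8028869628906), 69.74581146240234)
```

Request:
jog_arm(plan=[0.04,0.03,0,0,0,0,0.07,0.07,0,0,0,0,0.08,0.1,0,0,0,0,0.08,0.1,0,0,0,0,0.08,0.1,0,0,0,0,0.08,0.1,0,0,0,0])

```text
clock: 1.65
eef_pos: [549.7, 99.2, 405.5]
eef_rot: [3.142, 0.0, 1.57]
wrist_force: [0.1, -1.4, 0.2]
finger_gap: 94.4
finger_force: 0.0
```

Run:
```python
from h import *
im,d,P=pts("wrist");cv2.imwrite('pics/w2.png',im[:,:,::-1]); im=im.astype(int)
X,Y,Z=P[...,0],P[...,1],P[...,2]
for lo in(132,138,145):
    m=(Z>lo)&(Z<170)&(im.max(-1)<100); m[300:]=0
    k,l,s,c=cv2.connectedComponentsWithStats(m.astype(np.uint8))
    for i in range(1,k):
        if s[i,4]<60: continue
        q=P[l==i]
        print(lo,c[i].round(),s[i,4],'mean',q.mean(0).round(1),'rect',np.round(np.hstack([np.ravel(x) for x in cv2.minAreaRect(q[:,:2].astype(np.float32))]),1))
r=(im[...,0]>100)&(im[...,1]<60)&(im[...,2]<60)&(Z>76)&(Z<95)
print('tub',cv2.minAreaRect(P[r][:,:2].astype(np.float32)))
print(manip.read_state()['eef_pos'])
```

```text
132 [238.  99.] 1266 mean [499.1 179.5 149.6] rect [497.7 179.5  24.3  70.3  64.1]
132 [348. 113.] 1244 mean [626.5 163.5 149.4] rect [629.3 162.   24.6  69.6  45.8]
138 [238.  99.] 1165 mean [498.9 179.3 150.8] rect [497.6 179.5  24.   64.   63.9]
138 [349. 114.] 1142 mean [627.2 163.1 150.7] rect [629.3 162.   24.5  65.1  45.6]
145 [237.  99.] 972 mean [498.2 179.4 152.6] rect [497.4 179.5  23.8  54.7  63.8]
145 [350. 114.] 945 mean [628.1 162.7 152.6] rect [629.3 162.1  24.2  55.   45.9]
tub ((546.458740234375, 287.64288330078125), (24.22655487060547, 186.93653869628906), 88.11632537841797)
[549.7135084   99.07469929 405.71707807]
```

View pics/w2.png

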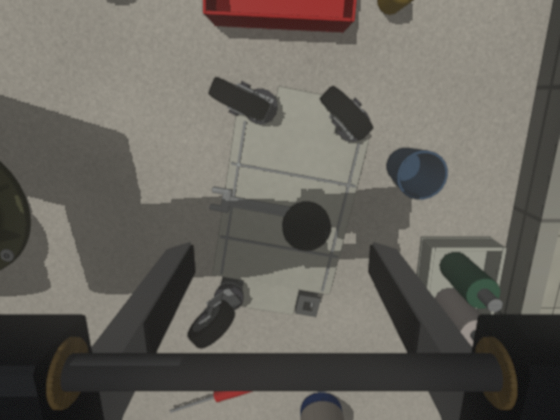

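The second wrist picture shows wheel A at (238,99), wheel B at (348,113) and the near tub wall at (280,20). Measured positions and side axes:

| Wheel | Position (mm) | Side axis |
|---|---|---|
| A | (497.6, 179.5) | 63.9° |
| B | (629.3, 162) | 45.7° |
| C | (444.5, -140) | 125.5° |

The measured widths of 24 mm and chords of 65 mm agree with the sizes given. I'll start with A.

Request:
jog_arm(plan=[-0.053,0.08,-0.18,0,0,64,-0.053,0.08,-0.18,0,0,64,-0.053,0.08,-0.18,0,0,64,-0.053,0.08,-0.18,0,0,64,-0.053,0.08,-0.18,0,0,64,-0.053,0.08,-0.18,0,0,64,-0.053,0.08,-0.18,0,0,64,-0.053,0.08,-0.18,0,0,64,-0.053,0.08,-0.18,0,0,64,-0.053,0.08,-0.21,0,0,64,-0.053,0.08,-0.24,0,0,64,-0.053,0.08,-0.26,0,0,64,-0.053,0.08,-0.266,0,0,64,-0.053,0.08,-0.266,0,0,64,-0.053,0.08,-0.266,0,0,64])

```text
clock: 3.2
eef_pos: [497.5, 179.9, 140.7]
eef_rot: [3.14, 0.001, 2.687]
wrist_force: [0.3, -0.7, 0.4]
finger_gap: 94.0
finger_force: 0.0
```

Request:
jog_arm(plan=[0,0,0,0,0,0,0,0,0,0,0,0,0,0,0,0,0,0,0,0,0,0,0,0], claw=0.034, force=5)

```text
clock: 3.6
eef_pos: [497.0, 180.0, 139.7]
eef_rot: [3.141, 0.0, 2.688]
wrist_force: [-0.6, 0.3, -1.1]
finger_gap: 65.6
finger_force: 0.0
```

Request:
jog_arm(plan=[0,0,0,0,0,0,0,0,0,0,0,0,0,0,0,0,0,0,0,0,0,0,0,0,0,0,0,0,0,0], claw=0.018, force=5)

```text
clock: 4.1
eef_pos: [497.0, 180.0, 139.4]
eef_rot: [-3.142, -0.0, 2.688]
wrist_force: [-0.5, 0.1, 0.5]
finger_gap: 25.2
finger_force: 0.0
```

Request:
jog_arm(plan=[0,0,0,0,0,0,0,0,0,0,0,0,0,0,0,0,0,0])

```text
clock: 4.4
eef_pos: [497.0, 180.0, 139.4]
eef_rot: [3.142, 0.0, 2.688]
wrist_force: [0.8, -0.1, -0.9]
finger_gap: 24.0
finger_force: 5.0
```

Request:
jog_arm(plan=[0.0004,0.0009,0,0,0,0,0.0009,0.0018,0,0,0,0,0.0009,0.0018,0,0,0,0,0.0009,0.0018,0,0,0,0])

```text
clock: 4.8
eef_pos: [497.8, 181.7, 139.5]
eef_rot: [-3.141, -0.0, 2.688]
wrist_force: [-2.3, -2.8, 2.7]
finger_gap: 23.7
finger_force: 5.0
```

Request:
jog_arm(plan=[-0.0009,-0.0018,0,0,0,0,-0.0013,-0.0027,0,0,0,0,-0.0018,-0.0036,0,0,0,0,-0.0018,-0.0036,0,0,0,0])

```text
clock: 5.2
eef_pos: [496.4, 178.5, 139.8]
eef_rot: [3.14, 0.001, 2.688]
wrist_force: [1.2, 4.3, 3.6]
finger_gap: 24.0
finger_force: 5.1
```

Request:
jog_arm(plan=[0.0009,0.0018,0,0,0,0,0.0013,0.0027,0,0,0,0,0.0018,0.0036,0,0,0,0,0.0018,0.0036,0,0,0,0])

```text
clock: 5.6
eef_pos: [497.7, 181.5, 139.3]
eef_rot: [-3.141, -0.0, 2.688]
wrist_force: [-2.0, -2.8, 3.2]
finger_gap: 24.0
finger_force: 5.0
```

Request:
jog_arm(plan=[-0.0009,-0.0018,0,0,0,0,-0.0013,-0.0027,0,0,0,0,-0.0018,-0.0036,0,0,0,0,-0.0018,-0.0036,0,0,0,0])

```text
clock: 6.0
eef_pos: [496.2, 178.4, 139.6]
eef_rot: [3.141, 0.0, 2.688]
wrist_force: [1.8, 3.6, 2.4]
finger_gap: 24.1
finger_force: 5.0
```

Request:
jog_arm(plan=[0.0009,0.0018,0,0,0,0,0.0009,0.0018,0,0,0,0])

```text
clock: 6.2
eef_pos: [496.9, 179.9, 139.4]
eef_rot: [-3.141, -0.0, 2.688]
wrist_force: [0.2, 0.1, 2.1]
finger_gap: 24.1
finger_force: 5.0
```

A stops within about 1.6 mm both ways at around 4 N, repeated twice, so it's sound. Next is B.

Request:
jog_arm(plan=[0,0,0,0,0,0,0,0,0,0,0,0,0,0,0,0,0,0,0,0,0,0,0,0,0,0,0.03,0,0,0,0,0,0.06,0,0,0,0.04,-0.005,0.06,0,0,-6,0.08,-0.01,0.06,0,0,-12,0.12,-0.016,0.06,0,0,-18,0.132,-0.018,0.06,0,0,-18.3,0.132,-0.018,0.06,0,0,-18.3,0.132,-0.018,0.03,0,0,-18.3,0.132,-0.018,0.01,0,0,-18.3,0.132,-0.018,0,0,0,-18.3,0.132,-0.018,0,0,0,-18.3], claw=0.06)

```text
clock: 7.7
eef_pos: [628.0, 162.2, 138.6]
eef_rot: [-3.14, -0.001, 2.369]
wrist_force: [0.3, 0.2, -0.5]
finger_gap: 59.7
finger_force: 0.0
```

Request:
jog_arm(plan=[0,0,0,0,0,0,0,0,0,0,0,0,0,0,0,0,0,0,0,0,0,0,0,0,0,0,0,0,0,0,0,0,0,0,0,0,0,0,0,0,0,0,0,0,0,0,0,0], claw=0.018, force=5)

```text
clock: 8.5
eef_pos: [629.1, 162.1, 139.7]
eef_rot: [3.141, 0.0, 2.368]
wrist_force: [1.1, 1.2, 2.7]
finger_gap: 23.8
finger_force: 5.0
```

Request:
jog_arm(plan=[0.0007,0.0007,0,0,0,0,0.0014,0.0014,0,0,0,0,0.0014,0.0014,0,0,0,0,0.0014,0.0014,0,0,0,0])

```text
clock: 8.9
eef_pos: [630.4, 163.3, 139.5]
eef_rot: [-3.141, 0.0, 2.368]
wrist_force: [-1.3, -0.6, 3.5]
finger_gap: 24.0
finger_force: 5.0
```

Request:
jog_arm(plan=[0.0007,0.0007,0,0,0,0,0.001,0.001,0,0,0,0,0.001,0.001,0,0,0,0])

```text
clock: 9.2
eef_pos: [631.3, 164.3, 139.4]
eef_rot: [-3.141, -0.0, 2.368]
wrist_force: [-3.5, -3.1, 4.3]
finger_gap: 24.2
finger_force: 5.1
```

Request:
jog_arm(plan=[-0.0012,-0.0012,0,0,0,0,-0.0024,-0.0024,0,0,0,0,-0.0032,-0.0032,0,0,0,0,-0.0032,-0.0032,0,0,0,0])

```text
clock: 9.6
eef_pos: [628.4, 161.4, 139.6]
eef_rot: [3.14, 0.0, 2.368]
wrist_force: [2.2, 3.2, 1.5]
finger_gap: 24.2
finger_force: 5.0
```

Request:
jog_arm(plan=[0.0012,0.0012,0,0,0,0,0.0024,0.0024,0,0,0,0,0.0032,0.0032,0,0,0,0,0.0032,0.0032,0,0,0,0])

```text
clock: 10.0
eef_pos: [631.2, 164.2, 139.2]
eef_rot: [-3.14, -0.0, 2.368]
wrist_force: [-3.1, -1.5, 1.7]
finger_gap: 24.2
finger_force: 5.0
```

Request:
jog_arm(plan=[-0.0012,-0.0012,0,0,0,0,-0.0024,-0.0024,0,0,0,0,-0.0032,-0.0032,0,0,0,0,-0.0032,-0.0032,0,0,0,0])

```text
clock: 10.4
eef_pos: [628.4, 161.4, 139.7]
eef_rot: [3.14, 0.0, 2.368]
wrist_force: [1.9, 2.4, 1.6]
finger_gap: 24.4
finger_force: 5.0
```

Request:
jog_arm(plan=[0.0016,0.0016,0,0,0,0,0.0016,0.0016,0,0,0,0])

```text
clock: 10.6
eef_pos: [629.8, 162.8, 139.4]
eef_rot: [-3.141, -0.0, 2.368]
wrist_force: [-0.3, 0.3, 2.4]
finger_gap: 24.0
finger_force: 5.0
```

B also stops within 2 mm both ways, so C should be the worn one. I'll feel it to confirm.

Request:
jog_arm(plan=[0,0,0,0,0,0,0,0,0,0,0,0,0,0,0,0,0,0,0,0,0,0,0,0,0,0,0.03,0,0,0,0,0,0.07,0,0,0,-0.02,-0.03,0.08,0,0,-8,-0.04,-0.065,0.08,0,0,-16,-0.06,-0.1,0.08,0,0,-24,-0.08,-0.13,0.08,0,0,-32,-0.1,-0.165,0.08,0,0,-40,-0.12,-0.2,0.08,0,0,-48,-0.14,-0.23,0.08,0,0,-56,-0.16,-0.26,0.08,0,0,-64,-0.175,-0.285,0.08,0,0,-72,-0.185,-0.303,0.08,0,0,-80,-0.185,-0.303,0.08,0,0,-88,-0.185,-0.303,0.08,0,0,-96,-0.185,-0.303,0.08,0,0,-100.2,-0.185,-0.303,0.08,0,0,-100.2], claw=0.06)

```text
clock: 12.6
eef_pos: [444.7, -140.3, 219.5]
eef_rot: [3.141, -0.0, 0.618]
wrist_force: [-0.8, 0.4, -0.6]
finger_gap: 60.0
finger_force: 0.0
```

Request:
jog_arm(plan=[0,0,0,0,0,0])

```text
clock: 12.7
eef_pos: [444.8, -140.2, 219.5]
eef_rot: [3.142, -0.0, 0.622]
wrist_force: [-0.4, -0.7, 0.1]
finger_gap: 59.9
finger_force: 0.0
```

Request:
jog_arm(plan=[0,0,-0.03,0,0,0,0,0,-0.06,0,0,0,0,0,-0.08,0,0,0,0,0,-0.08,0,0,0,0,0,-0.08,0,0,0])

```text
clock: 13.2
eef_pos: [445.0, -140.3, 140.1]
eef_rot: [3.141, -0.0, 0.621]
wrist_force: [0.5, -0.0, 0.4]
finger_gap: 59.7
finger_force: 0.0
```

Request:
jog_arm(plan=[0,0,0,0,0,0,0,0,0,0,0,0,0,0,0,0,0,0,0,0,0,0,0,0,0,0,0,0,0,0,0,0,0,0,0,0,0,0,0,0,0,0,0,0,0,0,0,0], claw=0.018, force=5)

```text
clock: 14.0
eef_pos: [444.9, -140.3, 139.6]
eef_rot: [3.141, -0.0, 0.62]
wrist_force: [-1.0, -0.4, 2.3]
finger_gap: 24.1
finger_force: 5.0
```

Request:
jog_arm(plan=[-0.0006,0.0008,0,0,0,0,-0.0012,0.0016,0,0,0,0,-0.0012,0.0016,0,0,0,0,-0.0012,0.0016,0,0,0,0])

```text
clock: 14.4
eef_pos: [443.7, -138.7, 139.6]
eef_rot: [3.141, -0.0, 0.62]
wrist_force: [1.0, -1.9, 2.8]
finger_gap: 24.2
finger_force: 5.1
```

Request:
jog_arm(plan=[0.0006,-0.0008,0,0,0,0,0.0012,-0.0016,0,0,0,0,0.0018,-0.0024,0,0,0,0,0.0024,-0.0032,0,0,0,0,0.0024,-0.0032,0,0,0,0])

```text
clock: 14.9
eef_pos: [445.8, -141.6, 139.2]
eef_rot: [-3.141, 0.0, 0.62]
wrist_force: [-1.4, 2.5, 1.4]
finger_gap: 24.3
finger_force: 5.0
```

Request:
jog_arm(plan=[0.0004,-0.0006,0,0,0,0,0.0009,-0.0012,0,0,0,0,0.0009,-0.0012,0,0,0,0])

```text
clock: 15.2
eef_pos: [446.9, -143.0, 139.4]
eef_rot: [-3.141, 0.0, 0.62]
wrist_force: [-1.2, 1.8, 1.7]
finger_gap: 24.2
finger_force: 5.1
```

Request:
jog_arm(plan=[0,0,0,1.2,0.87,0,0,0,0,2.4,1.7,0,0.0004,-0.0006,0,2.8,2.0,0,0.0009,-0.0012,0,3.3,2.3,0,0.0014,-0.002,0,4.0,2.9,0,0.0014,-0.002,0,4.0,2.9,0])

```text
clock: 15.8
eef_pos: [448.4, -145.2, 139.3]
eef_rot: [-3.055, 0.001, 0.619]
wrist_force: [-0.0, -0.1, 2.0]
finger_gap: 23.7
finger_force: 5.0
```

No force at 6 mm over, so C is the worn one. Now I'll rock it right across, stop to stop.

Request:
jog_arm(plan=[0.0003,-0.0005,0,0.4,0.3,0,0.0007,-0.001,0,0.8,0.6,0,0.0007,-0.001,0,0.8,0.6,0])

```text
clock: 16.1
eef_pos: [449.0, -146.1, 139.3]
eef_rot: [-3.037, 0.001, 0.619]
wrist_force: [0.3, 0.1, -0.8]
finger_gap: 23.6
finger_force: 5.0
```

Request:
jog_arm(plan=[-0.0007,0.001,0,-0.8,-0.6,0,-0.0017,0.0025,0,-2.0,-1.5,0,-0.0027,0.004,0,-3.2,-2.3,0,-0.0037,0.0055,0,-4.4,-3.2,0,-0.0047,0.007,0,-5.7,-4.1,0,-0.006,0.0085,0,-7.0,-5.0,0,-0.007,0.0097,0,-8.1,-5.8,0,-0.0077,0.0107,0,-8.9,-6.4,0,-0.0077,0.0107,0,-8.9,-6.4,0])

```text
clock: 17.0
eef_pos: [441.1, -134.9, 139.4]
eef_rot: [3.053, 0.0, 0.62]
wrist_force: [1.4, -1.5, -1.7]
finger_gap: 24.0
finger_force: 5.0
```

Request:
jog_arm(plan=[0.001,-0.0014,0,1.2,0.8,0,0.002,-0.0028,0,2.4,1.7,0,0.003,-0.0042,0,3.5,2.5,0,0.004,-0.0056,0,4.7,3.4,0,0.005,-0.007,0,5.8,4.2,0,0.006,-0.0084,0,7.0,5.0,0,0.007,-0.0098,0,8.1,5.8,0,0.0077,-0.0107,0,8.9,6.4,0,0.008,-0.0112,0,9.3,6.7,0,0.008,-0.0112,0,9.3,6.7,0])

```text
clock: 18.0
eef_pos: [449.3, -146.6, 139.2]
eef_rot: [-3.029, 0.002, 0.619]
wrist_force: [0.7, -0.1, -0.6]
finger_gap: 24.2
finger_force: 5.0
```

Request:
jog_arm(plan=[-0.001,0.0014,0,-1.2,-0.8,0,-0.002,0.0028,0,-2.4,-1.7,0,-0.003,0.0042,0,-3.5,-2.5,0,-0.004,0.0056,0,-4.7,-3.4,0,-0.005,0.007,0,-5.8,-4.2,0,-0.006,0.0084,0,-7.0,-5.0,0,-0.007,0.0098,0,-8.1,-5.8,0,-0.008,0.0112,0,-9.3,-6.7,0,-0.008,0.0112,0,-9.3,-6.7,0])

```text
clock: 18.9
eef_pos: [441.0, -134.9, 139.4]
eef_rot: [3.053, 0.0, 0.62]
wrist_force: [0.8, -2.4, -3.8]
finger_gap: 23.8
finger_force: 5.0
```

Request:
jog_arm(plan=[0.001,-0.0014,0,1.2,0.8,0,0.002,-0.0028,0,2.4,1.7,0,0.003,-0.0042,0,3.5,2.5,0,0.004,-0.0056,0,4.7,3.4,0,0.005,-0.007,0,5.8,4.2,0,0.006,-0.0084,0,7.0,5.0,0,0.007,-0.0098,0,8.1,5.8,0,0.008,-0.0112,0,9.3,6.7,0,0.008,-0.0112,0,9.3,6.7,0])

```text
clock: 19.8
eef_pos: [449.3, -146.9, 139.1]
eef_rot: [-3.027, 0.002, 0.619]
wrist_force: [-0.4, 0.3, 2.2]
finger_gap: 24.2
finger_force: 5.0
```

Request:
jog_arm(plan=[-0.001,0.0014,0,-1.2,-0.8,0,-0.002,0.0028,0,-2.4,-1.7,0,-0.003,0.0042,0,-3.5,-2.5,0,-0.0042,0.0059,0,-4.8,-3.4,0,-0.0042,0.0059,0,-4.8,-3.4,0])

```text
clock: 20.3
eef_pos: [444.9, -140.1, 139.7]
eef_rot: [-3.134, 0.001, 0.62]
wrist_force: [1.2, -1.5, -1.9]
finger_gap: 24.2
finger_force: 5.0
```

C has 8 mm or more of free play each way, confirmed twice. I'll regrip nearer the stem axis, firmer but under the limit, and pull.

Request:
jog_arm(plan=[0,0,0,0,0,0,0,0,0,0,0,0,0.008,0.006,0,0,0,0,0.008,0.006,-0.003,0,0,0,0.008,0.006,-0.003,0,0,0], claw=0.034)

```text
clock: 20.8
eef_pos: [453.1, -134.3, 135.8]
eef_rot: [-3.131, 0.002, 0.62]
wrist_force: [0.5, -0.0, 1.1]
finger_gap: 34.1
finger_force: 0.0
```

Request:
jog_arm(plan=[0,0,0,0,0,0,0,0,0,0,0,0,0,0,0,0,0,0,0,0,0,0,0,0], claw=0.018, force=5)

```text
clock: 21.2
eef_pos: [453.0, -134.6, 136.4]
eef_rot: [-3.132, 0.002, 0.619]
wrist_force: [0.1, -0.6, -1.4]
finger_gap: 23.8
finger_force: 5.0
```

Request:
jog_arm(plan=[0,0,0,0,0,0,0,0,0,0,0,0,0,0,0.003,0,0,0,0,0,0.006,0,0,0,0,0,0.009,0,0,0,0,0,0.012,0,0,0], claw=0.018, force=16)

```text
clock: 21.8
eef_pos: [453.0, -134.5, 148.6]
eef_rot: [-3.132, 0.002, 0.62]
wrist_force: [2.2, 0.3, -8.2]
finger_gap: 23.9
finger_force: 16.0
```

Request:
jog_arm(plan=[0,0,0.004,0,0,0,0,0,0.008,0,0,0,0,0,0.012,0,0,0,0,0,0.018,0,0,0,0,0,0.024,0,0,0,0,0,0.032,0,0,0,0,0,0.04,0,0,0,0,0,0.055,0,0,0,0,0,0.075,0,0,0,0,0,0.1,0,0,0,0,0,0.125,0,0,0,0,0,0.145,0,0,0,0,0,0.155,0,0,0,0,0,0.155,0,0,0])

```text
clock: 23.2
eef_pos: [453.3, -134.7, 304.6]
eef_rot: [-3.134, 0.001, 0.619]
wrist_force: [1.1, 0.2, -4.1]
finger_gap: 24.2
finger_force: 16.0
```

Run:
```python
from h import *
for n in("scene","side"):
    im,d=camera(n);cv2.imwrite(f'pics/{n}2.png',im[:,:,::-1])
a=cv2.imread('pics/scene2.png')[100:300,180:460];b=cv2.imread('pics/side2.png')[50:330,160:400]
cv2.imwrite('pics/lift.png',np.hstack([cv2.resize(a,(400,286)),cv2.resize(b,(245,286))]))
```

```text
(no output)
```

View pics/lift.png

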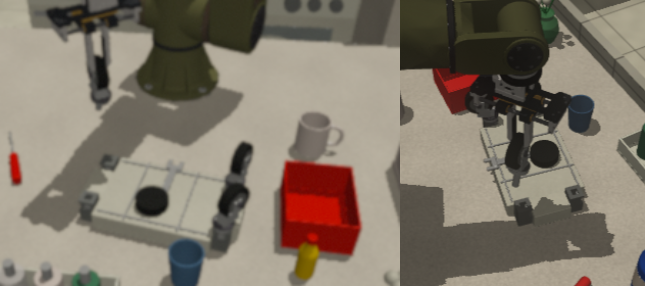

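The lift picture shows the castor hanging upright in the fingers, clear of its sleeve, with about 4 N of weight. Two castors are still fitted and the tub is free. Next I'll carry it over the tub.

Request:
jog_arm(plan=[0.005,0.02,0,0,0,-2,0.015,0.055,0,0,0,-4,0.026,0.095,0,0,0,-7,0.037,0.135,0,0,0,-10,0.048,0.175,0,0,0,-13,0.058,0.215,0,0,0,-16,0.069,0.255,0,0,0,-19,0.08,0.295,0,0,0,-22,0.091,0.335,0,0,0,-25,0.101,0.375,0,0,0,-28,0.112,0.415,0,0,0,-31,0.12,0.447,0,0,0,-34,0.126,0.47,0,0,0,-35.5,0.13,0.485,0,0,0,-35.5,0.13,0.485,0,0,0,-35.5,0.13,0.485,0,0,0,-35.5])

```text
clock: 24.9
eef_pos: [583.0, 350.0, 302.1]
eef_rot: [-3.133, 0.003, 0.0]
wrist_force: [-1.0, -0.5, -2.8]
finger_gap: 24.2
finger_force: 16.0
```

Run:
```python
from h import *
im,d=camera("scene");a=im[90:330,250:500,::-1]
im,d=camera("side");b=im[20:260,140:390,::-1]
cv2.imwrite('pics/over.png',cv2.resize(np.hstack([a,b]),None,fx=1.5,fy=1.5))
```

```text
(no output)
```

View pics/over.png

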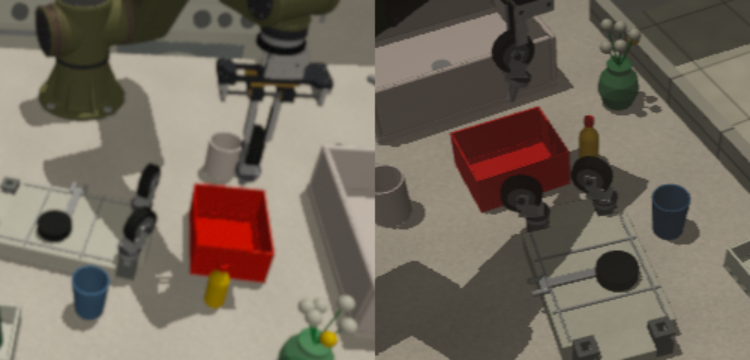

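In this picture the castor hangs over the tub with the stem down, and the other objects are undisturbed. Now I'll lower it.

Request:
jog_arm(plan=[0,0,-0.03,0,0,0,0,0,-0.065,0,0,0,0,0,-0.1,0,0,0,0,0,-0.13,0,0,0,0,0,-0.15,0,0,0,0,0,-0.165,0,0,0,0,0,-0.175,0,0,0,0,0,-0.178,0,0,0,0,0,-0.178,0,0,0])

```text
clock: 25.9
eef_pos: [583.4, 350.4, 126.1]
eef_rot: [-3.131, 0.001, -0.0]
wrist_force: [-1.1, -0.2, -3.6]
finger_gap: 23.5
finger_force: 16.0
```

Request:
jog_arm(plan=[0,0,-0.001,0,0,0,0,0,-0.002,0,0,0,0,0,-0.003,0,0,0,0,0,-0.003,0,0,0])

```text
clock: 26.3
eef_pos: [584.1, 350.8, 124.6]
eef_rot: [-3.13, -0.002, -0.0]
wrist_force: [1.0, -0.8, 7.6]
finger_gap: 23.6
finger_force: 16.0
```

Request:
jog_arm(plan=[0,0,0.001,0,0,0,0,0,0.001,0,0,0,0,0,0.001,0,0,0,0,0,0.001,0,0,0,0,0,0.001,0,0,0,0,0,0.001,0,0,0,0,0,0.001,0,0,0,0,0,0.001,0,0,0,0,0,0.03,0,0,0,0,0,0.07,0,0,0,0,0,0.12,0,0,0,0,0,0.16,0,0,0,-0.02,-0.04,0.2,0,0,0,-0.04,-0.08,0.22,0,0,0,-0.06,-0.12,0.22,0,0,0,-0.08,-0.15,0.22,0,0,0,-0.08,-0.15,0.22,0,0,0,-0.08,-0.15,0.22,0,0,0], claw=0.07)

```text
clock: 28.1
eef_pos: [503.1, 200.1, 343.1]
eef_rot: [-3.131, 0.0, -0.001]
wrist_force: [0.8, 0.2, 0.5]
finger_gap: 70.0
finger_force: 0.0
```

Run:
```python
from h import *
im,d=camera("scene");a=im[90:330,250:500,::-1]
im,d=camera("side");b=im[20:260,140:390,::-1]
cv2.imwrite('pics/end.png',cv2.resize(np.hstack([a,b]),None,fx=1.5,fy=1.5))
```

```text
(no output)
```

View pics/end.png

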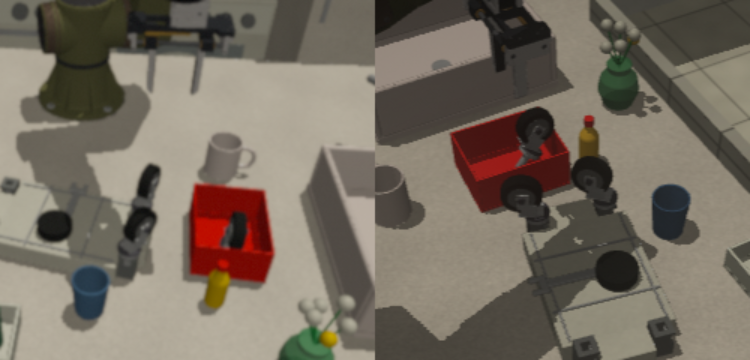

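The end picture shows the castor inside the tub, leaning on the far wall with its stem on the floor. The gripper is clear. I'll check that it's still and check its position.

Run:
```python
from h import *
for t in range(3):
    for n in("scene","side"):
        im,d,P=pts(n);im=im.astype(int)
        X,Y,Z=P[...,0],P[...,1],P[...,2]
        m=(abs(X-550)<95)&(abs(Y-351)<72)&(Z>10)&(Z<180)&(im.max(-1)-im.min(-1)<35)
        q=P[m];print(n,len(q),q.mean(0).round(1),np.percentile(q,2,0).round(),np.percentile(q,98,0).round())
    lo=q[q[:,2]<70];print(' low',lo.mean(0).round(),len(lo))
```

```text
scene 265 [621.7 345.6 110.8] [590. 333.  53.] [644. 359. 139.]
side 670 [599.1 342.6  96.5] [568. 328.  27.] [640. 365. 140.]
 low [583. 340.  50.] 152
scene 266 [621.9 345.7 110.7] [590. 333.  52.] [644. 359. 139.]
side 665 [599.3 342.7  96.7] [569. 328.  27.] [639. 366. 140.]
 low [583. 341.  49.] 147
scene 263 [621.8 345.6 111.1] [590. 333.  52.] [644. 360. 139.]
side 670 [598.9 342.6  96.2] [567. 326.  25.] [639. 365. 141.]
 low [582. 341.  49.] 151
```

```bash
python3 -c "
from cell import manip
print(manip.sign_off())"
```

```text
the job is handed in; nothing more can be done
None
```

I handed the job in: C (the castor at the trolley's −x, −y corner) had the play and now rests still in the red tub, leaning on its far wall with the seat below the rim; the two sound castors are still fitted, and no bystander looked moved in the final pictures.

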